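# Prick-mark a turned finial in the sprung ring

### The arm

A 7-joint arm with a two-finger parallel gripper is mounted at the origin on the work surface. World frame = base frame: x ahead of the robot, y to its left, z up, the work surface at z = 0. Lengths are in m, angles in rad, forces in N, time in s.
With the tool pointing down it reaches from about 0.425 to 0.95 m from the base axis. Payload 4.7 kg.
Tool frame: the origin (TCP) lies at the very end of the fingers, on their centre line; the grasp point (between the pads) lies env.grip_point_offset behind it (env.grip_point_offset is the distance from the TCP to the grasp point, in m); x points along the fingers, y is the direction in which the jaws open and shut, and the axes are right-handed (so a half turn about x gives the same grasp; the last joint's range is limited). The gripper opens to 87 mm and grips with 3 to 60 N. Pads are 19 mm wide; open, the fingers measure 117 mm over their backs; the gripper's body (75 mm by 190 mm) begins 51 mm behind the grasp point.
Start: joints at [-1.307, 0.469, -0.049, 1.532, 0.024, 1.141, -0.082], TCP at [0.195, 0.646, 0.223] pointing down, gripper open.
Joint ranges: [-2.59, 2.59], [-0.33, 1.99], [-1.39, 1.29], [0.1, 2.45], [-1.04, 4.18], [0.21, 1.99], [-2.66, 2.66]. Speed limits (rad/s): [2.57, 2.57, 3.14, 3.14, 3.14, 3.14, 3.14].

### API

Orientations are given as a unit quaternion [w, x, y, z].
In Python, from plant import sensors, capture, order, search_frame, regions_of, env gives the robot as it stands.
- The arm moves only by the tool step_arm, never from a script. Its argument "increments" is a list of rows, each a list of 7 numbers: the shift along the tool's x, y, z normalised to -1 to 1, where 1 is 0.025 m, then the turn, a rotation vector about the tool's x, y, z normalised to -1 to 1, where 1 is 120 degrees, then the opening in per cent of the stroke, from 0 (shut) to 100 (fully open). In form: [[tx, ty, tz, ax, ay, az, fingers], ...]. A call has 1 to 20 rows; each row shifts and turns the commanded pose from where the row before left it, along the tool's axes as they then stand; what a row does not reach is not made up. A row lasts 1/12 s, in which the tool goes at most 41.7 mm and 7.16 degrees, less where a joint would pass 70% of its speed; a pose out of reach is approached as far as the arm can. A call with a number of a shift or a turn outside -1 to 1 is refused whole. A call with a gripper value outside its range is refused whole. The fingers move at their own pace and stop on an object; the grip force is fixed at half the most. Time passes only in rows, so rows that do not move let the fingers close. It gives the time, the measured TCP pose, the force and the opening at its end, in the units of the state.
- sensors.state(): the state, without advancing time (a new reading comes with each control period).
- capture(name): name is "scene" or "top"; returns a dict with "image" (420x560x3 uint8, blue, green, red), "K" (3x3 intrinsics, pixels), "extrinsics" (4x4, takes a point from camera to world coordinates). Camera axes: x right, y up, looking along -z (the intrinsics and any distortion apply to the point x, -y, -z); pixel columns grow to the right and rows downward; lengths in m; the calibration is good to about 2 mm. A picture is of the moment at which its call begins. There is no depth.
- order.close_job(): hands the job in, once; it reports no verdict.
Trained networks look in the newest picture that a camera, given by its name, has taken for a name from the list of things; names that differ only in an ending like _2 or _b are one class to them, and where a whole thing is asked for, a point or a joint stands for the part that bears it (a point fixed in the world has none). Each returns a list of dicts, best first, with "confidence" (0 to 1); they miss things now and then, are a little off and sometimes report something else, mostly with a low value. They report only what shows in the picture. A call takes as long as a camera call. They do not tell look-alikes from the thing itself.
- search_frame(camera, name): "position" ([x, y, z] in m, in world coordinates, good to about 4 mm: the middle of the surface that is visible of it).
- regions_of(camera, name): "pixels" (420x560 bool, what is visible of it).
The state is a dict: "time": time; "joint_positions": joint angles; "qd": joint speeds; "joint_efforts": joint torques, N m; "position": TCP position; "orientation": TCP orientation; "wrist_force": force on the tool from outside, world axes, zero at the start; "wrist_torque": the same for the moment, N m; "opening": finger opening in m.
Only numpy, scipy, OpenCV 4.12 (cv2) and the standard library are available. Lean on these libraries where they do the work, as an engineer would, in place of code of your own. Each camera call takes 0.05 s, during which the arm holds its last target.

### The job

Take the dark walnut ball finial from its storage board and set it ball-down, spigot upright, in the red sprung ring of the centre-marking cradle. Then push the finial itself (not the ring) down until the ring is fully at the bottom of its travel, so the pin below can mark the ball, and finish while still holding it down there. Leave the pale finial, the sanding block and the tape roll where they are.

Things in the scene. Friction and masses are not known exactly. Their poses are not given: they have to be found in the camera images.
- walnut_finial: the dark-brown wooden finial: a ball of 60 mm diameter with a straight round spigot (24 mm diameter) along its +z axis. Origin at the ball's centre, z axis up along the spigot; the spigot is free from 30 mm to its flat top at 85 mm above the origin (a thin 33 mm collar lies at the ball's crown, up to 30 mm). About 130 g. It starts spigot up in one of the two holes of the storage board, ball centre about 40 mm above the table
- beech_finial: the pale wooden finial of the same shape and size, origin at its ball's centre, in the board's other hole; leave it alone
- rack: fixed storage board of brown wood, 90 x 230 x 18 mm, with two 40 mm holes at y = -55 and y = +55 mm of its own frame; origin at the centre of its underside, on the table
- cradle: fixed marking cradle: aluminium base 110 (x) x 170 (y) x 12 mm; two steel guide posts (10 mm thick) at y = -62 and +62 mm, topping out 102 mm above the table; brass pin on the centre axis, tip 56 mm above the table. Origin at the centre of the base's underside, on the table
- ring_top (a point): centre of the upper face of the red ring, which slides vertically on the guide posts; 90 mm above the table when up. Ring: 80 mm outside, 48 mm inside, 12 mm thick, with a lug to each post (147 mm over both lugs). A finial's ball seats on the inner edge with its centre 18 mm above this point
- ring (a joint): how far the ring is pressed down, m: 0 = up (the springs return it), 0.020 = bottom stop. It takes about 3 N to start it and 11 N to hold it at the bottom; the finial's weight alone does not move it
- sanding_block: loose grey and orange sanding block, 65 x 100 x 28 mm, lying flat, origin at the centre of its underside; leave it alone
- tape_roll: loose yellow roll of tape lying flat, 110 mm outside diameter, 76 mm inside, 48 mm high, origin at the centre of its underside; leave it alone
Mind the look-alikes: they are no part of the job. What is shaped like the walnut_finial but blue or green is not meant.

How it is judged:
By the outcome, as a careful person would: the job done as asked, in the order asked, and still so for the second after the job is handed in, while the arm keeps its last pose, push and grip.
It also fails if it takes over 48 s, if anything falls off the work surface, if the arm or the gripper's body presses on something with over 40 N, if the wrist force passes 120 N, or if a joint passes its speed limit or range.

## Working session

There is one attempt and no reset: what is moved stays moved. The work goes in short steps, Python scripts to look and compute and a tool call to move; the robot and the scene stay as the last step left them, time stands still between calls to the robot, and variables do not carry over. Pictures are saved under pics/ and viewed, and the job is handed in when it is done.

Besides the shell and the picture viewer there is one more tool, called after "Call:" in YAML: its name, and indented under it one key for each argument. step_arm: Moves the arm, as the interface text tells. Scaled input: -1 to 1 covers 0.025 m each way for a shift and 120 degrees each way for a turn. Its arguments: {"type":"object","properties":{"increments":{"type":"array"}},"required":["increments"]}

```bash
mkdir -p pics; ls
python3 - <<'E'
from plant import sensors,capture,search_frame,env
import cv2
s=sensors.state(); print({k:s[k] for k in('time','position','orientation','wrist_force','opening')},env.grip_point_offset)
for c in('scene','top'):
    d=capture(c); cv2.imwrite(f'pics/{c}0.png',d['image']); print(d['K'],d['extrinsics'])
    for n in('walnut_finial','beech_finial','rack','cradle','ring_top','sanding_block','tape_roll'):
        print(c,n,[(r['position'],r['confidence']) for r in search_frame(c,n)])
E
```

```text
pics
{'time': 0.0, 'position': array([0.19466665, 0.64569786, 0.2214894 ]), 'orientation': array([ 0.69948075,  0.1024529 ,  0.69960792, -0.10382118]), 'wrist_force': array([-0.03056893,  0.37525866,  0.24128853]), 'opening': 0.08694766097547213} 0.0187
[[473.05761919   0.         280.85542175]
 [  0.         473.05761919 207.97550449]
 [  0.           0.           1.        ]] [[ 0.58445464 -0.49397506  0.64374018  1.25213889]
 [ 0.81132837  0.34342685 -0.47307958 -0.44265941]
 [ 0.01261185  0.79877822  0.60149339  0.70816909]
 [ 0.          0.          0.          1.        ]]
scene walnut_finial [([0.5095, 0.245, 0.0565], 0.96), ([0.4706, 0.3702, 0.0536], 0.7), ([0.3773, 0.2798, 0.0556], 0.66)]
scene beech_finial [([0.5201, 0.1343, 0.0614], 0.74)]
scene rack [([0.5278, 0.1734, 0.0198], 0.62)]
scene cradle [([0.5288, -0.1829, 0.0112], 0.95)]
scene ring_top [([0.5182, -0.1833, 0.0896], 0.72)]
scene sanding_block [([0.7386, -0.1604, 0.031], 0.92)]
scene tape_roll [([0.7343, 0.2542, 0.0354], 0.66)]
[[392.86943631   0.         282.35687577]
 [  0.         392.86943631 211.77564668]
 [  0.           0.           1.        ]] [[ 0.01217664  0.98547013 -0.16941181  0.42727195]
 [-0.99987236  0.01024741 -0.01225748  0.04042427]
 [-0.01034334  0.16953944  0.98546912  0.9090979 ]
 [ 0.          0.          0.          1.        ]]
top walnut_finial [([0.492, 0.2402, 0.0636], 0.86), ([0.3675, 0.2811, 0.0572], 0.69), ([0.4608, 0.3756, 0.0522], 0.64)]
top beech_finial [([0.5099, 0.139, 0.058], 0.57), ([0.516, -0.1794, 0.0904], 0.34), ([0.7338, 0.2643, 0.0528], 0.23)]
top rack [([0.496, 0.1994, 0.018], 0.71)]
top cradle [([0.5098, -0.1683, 0.0143], 0.61), ([0.495, 0.1983, 0.0169], 0.48)]
top ring_top [([0.5114, -0.1807, 0.0906], 0.78)]
top sanding_block [([0.7274, -0.1497, 0.0298], 0.92), ([0.5067, -0.1658, 0.0152], 0.19)]
top tape_roll [([0.7312, 0.2644, 0.051], 0.87)]
```

View pics/scene0.png

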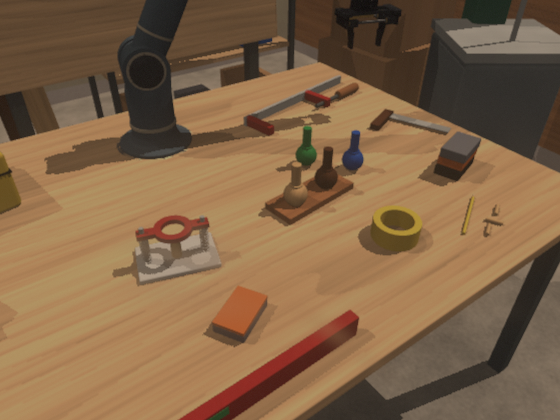

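View pics/top0.png

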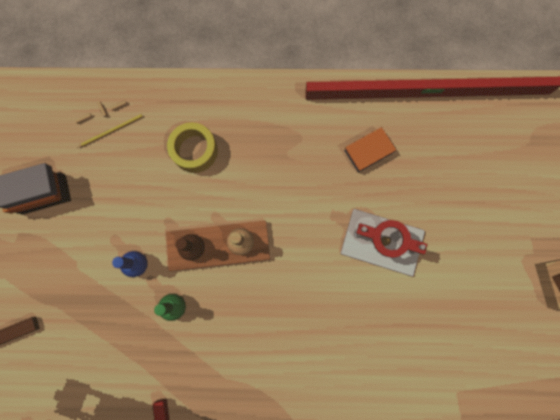

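```bash
cat > h.py <<'E'
import numpy as np,cv2
from plant import sensors,capture,search_frame,regions_of,env
from scipy.optimize import minimize
from scipy.spatial.transform import Rotation as R
def proj(d,P):
    P=np.atleast_2d(P); T=np.linalg.inv(d['extrinsics']); c=P@T[:3,:3].T+T[:3,3]
    q=c*[1,-1,-1]; q=q@d['K'].T; return q[:,:2]/q[:,2:]
def hull(m,d,P):
    h=cv2.convexHull((proj(d,P)*16).astype(np.int32)); cv2.fillConvexPoly(m,h,1,shift=4)
t=np.linspace(0,2*np.pi,40,endpoint=False)
def circ(r,z): return np.c_[r*np.cos(t),r*np.sin(t),0*t+z]
ball=np.vstack([circ(.03*np.cos(a),.03*np.sin(a)) for a in np.linspace(-1.5,1.5,13)])
def finial(d,p,ax=np.array([0,0,1.])):
    m=np.zeros((420,560),np.uint8)
    Rm=R.align_vectors([ax],[[0,0,1.]])[0].as_matrix()
    for P in(ball,np.vstack([circ(.012,.02),circ(.012,.085)])): hull(m,d,P@Rm.T+p)
    return m
def ring(d,p):
    m=np.zeros((420,560),np.uint8); hull(m,d,np.vstack([circ(.04,0),circ(.04,-.012)])+p)
    a=np.zeros_like(m);b=np.zeros_like(m); hull(a,d,circ(.024,0)+p); hull(b,d,circ(.024,-.012)+p); m[(a&b)>0]=0
    return m
def iou(a,b): return (a&b).sum()/max(1,(a|b).sum())
def mask(c,n,near,d):
    rs=regions_of(c,n); u=proj(d,near)[0]
    best=None
    for r in rs:
        yy,xx=np.nonzero(r['pixels']); e=np.hypot(xx.mean()-u[0],yy.mean()-u[1])
        if best is None or e<best[0]: best=(e,r['pixels'].astype(np.uint8))
    return best[1] if best and best[0]<30 else None
E
python3 - <<'E'
from h import *
out=[]
D={c:capture(c) for c in('scene','top')}
M={(c,n):mask(c,n,p,D[c]) for c in D for n,p in(('walnut_finial',[.5,.245,.06]),('beech_finial',[.515,.137,.06]),('ring_top',[.515,-.182,.09]))}
for k,v in M.items(): print(k,None if v is None else v.sum())
for n,x0,z,f in(('walnut_finial',[.5,.243],.04,finial),('beech_finial',[.515,.137],.04,finial),('ring_top',[.515,-.182],.09,ring)):
    for cs in(('scene',),('top',),('scene','top')):
        cs=[c for c in cs if M[c,n] is not None]
        if not cs: continue
        g=lambda p:-sum(iou(f(D[c],np.array([p[0],p[1],z])),M[c,n]) for c in cs)/len(cs)
        r=minimize(g,x0,method='Nelder-Mead',options=dict(initial_simplex=np.array([x0,[x0[0]+.01,x0[1]],[x0[0],x0[1]+.01]]),xatol=1e-4,fatol=1e-4))
        print(n,cs,r.x.round(4),-r.fun)
        if len(cs)==2:
            for c in cs:
                im=D[c]['image']; cn=cv2.findContours(f(D[c],np.array([*r.x,z])),1,2)[0]; cv2.drawContours(im,cn,-1,(255,255,0),1)
s=D['scene']['image'][110:220,220:390]; cv2.imwrite('pics/c1.png',np.vstack([cv2.resize(s,(680,440),interpolation=2)]))
s=D['top']['image'][190:340,100:450]; cv2.imwrite('pics/c2.png',cv2.resize(s,(790,340),interpolation=2))
s=D['scene']['image'][190:300,110:240]; cv2.imwrite('pics/c3.png',cv2.resize(s,(650,550),interpolation=2))
E
```

```text
('scene', 'walnut_finial') 669
('scene', 'beech_finial') 623
('scene', 'ring_top') 1168
('top', 'walnut_finial') 609
('top', 'beech_finial') 513
('top', 'ring_top') 1146
walnut_finial ['scene'] [0.4909 0.2571] 0.9488304093567251
walnut_finial ['top'] [0.4968 0.2535] 0.936923076923077
walnut_finial ['scene', 'top'] [0.4953 0.2537] 0.9143544339096485
beech_finial ['scene'] [0.5064 0.1477] 0.8650904033379694
beech_finial ['top'] [0.51   0.1444] 0.84375
beech_finial ['scene', 'top'] [0.5078 0.1459] 0.8454963069717167
ring_top ['scene'] [ 0.5112 -0.176 ] 0.5931651749389748
ring_top ['top'] [ 0.516  -0.1789] 0.652029826014913
ring_top ['scene', 'top'] [ 0.5141 -0.1775] 0.6030554059494988
```

View pics/c1.png

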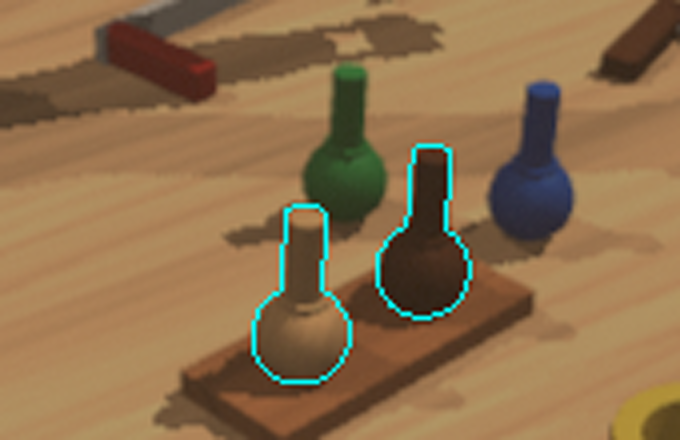

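View pics/c2.png

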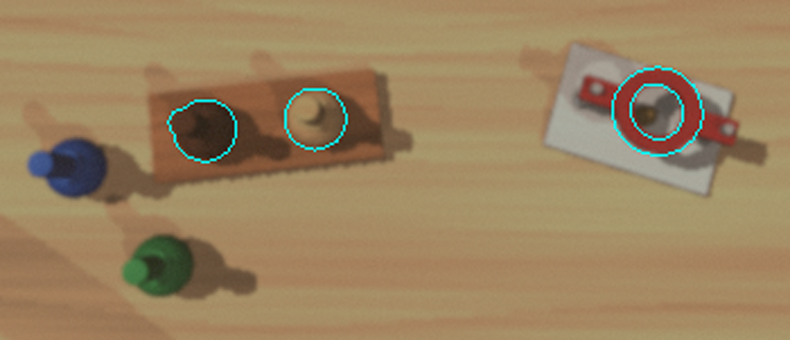

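View pics/c3.png

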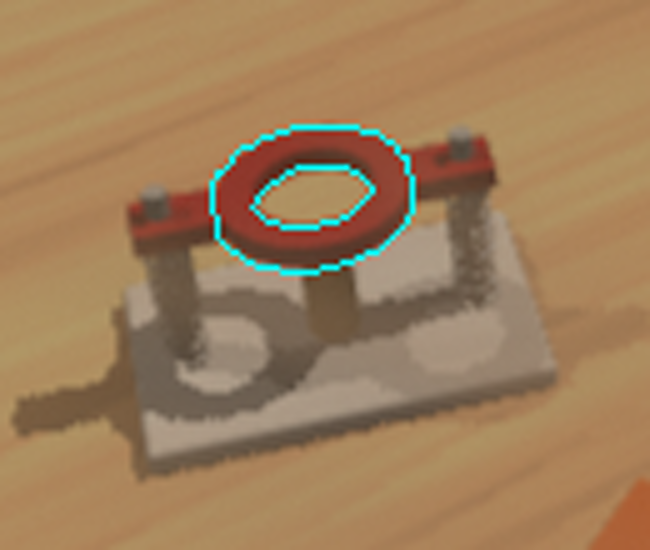

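Run:
```python
from h import *
D={c:capture(c) for c in('scene','top')}
M={}
for c in D:
    im=D[c]['image'].astype(int); m=((im[...,2]>1.7*im[...,1])&(im[...,2]>70)).astype(np.uint8)
    u=proj(D[c],[.514,-.178,.09])[0].astype(int); w=np.zeros_like(m); w[u[1]-45:u[1]+45,u[0]-50:u[0]+50]=1
    M[c]=m&w; print(c,M[c].sum())
def full(d,p,yaw):
    m=np.zeros((420,560),np.uint8); c,s=np.cos(yaw),np.sin(yaw); Rz=np.array([[c,-s,0],[s,c,0],[0,0,1]])
    for g in(1,-1):
        hull(m,d,np.array([[x,g*y,z] for x in(-.009,.009) for y in(.035,.0735) for z in(0,-.012)])@Rz.T+p)
    hull(m,d,np.vstack([circ(.04,0),circ(.04,-.012)])+p)
    a=np.zeros_like(m);b=np.zeros_like(m); hull(a,d,circ(.024,0)+p); hull(b,d,circ(.024,-.012)+p); m[(a&b)>0]=0
    return m
for cs in(['scene'],['top'],['scene','top']):
    g=lambda p:-sum(iou(full(D[c],np.array([p[0],p[1],.09]),p[2]),M[c]) for c in cs)/len(cs)
    x0=np.array([.513,-.179,-.27]); best=None
    for y in(-.27,.27):
        x0[2]=y
        r=minimize(g,x0,method='Nelder-Mead',options=dict(initial_simplex=np.vstack([x0,x0+np.diag([.01,.01,.1])]),xatol=1e-4,fatol=1e-4)); print(cs,r.x.round(4),r.fun)
s=sensors.state(); q=s['orientation']; m=R.from_quat(np.r_[q[1:],q[0]]).as_matrix(); print(m.round(3),s['position'])
```

```text
scene 701
top 967
['scene'] [ 0.5114 -0.176  -0.2658] -0.6079791847354726
['scene'] [ 0.5089 -0.1732 -0.2619] -0.6067708333333334
['top'] [ 0.5149 -0.1793 -0.2926] -0.7790601813685079
['top'] [ 0.5157 -0.1791  0.3744] -0.4957567185289958
['scene', 'top'] [ 0.5148 -0.1783 -0.2878] -0.67803922166435
['scene', 'top'] [ 0.5138 -0.1813 -0.3039] -0.6462579575242069
[[-0.     0.289  0.957]
 [ 0.     0.957 -0.289]
 [-1.     0.    -0.   ]] [0.19478389 0.64630761 0.22259925]
```

Call:
step_arm:
  increments:
    - [0, -0.58, 0.8, 0, 0, 0, 100]
    - [0, -0.58, 0.8, 0, 0, 0, 100]
    - [0, -0.58, 0.8, 0, 0, 0, 100]
    - [0, -0.58, 0.8, 0, 0, 0, 100]
    - [0, -0.58, 0.8, 0, 0, 0, 100]
    - [0, -0.58, 0.8, 0, 0, 0, 100]
    - [0, -0.58, 0.8, 0, 0, 0, 100]
    - [0, -0.58, 0.8, 0, 0, 0, 100]
    - [0, -0.58, 0.8, 0, 0, 0, 100]
    - [0, -0.58, 0.8, 0, 0, 0, 100]
    - [0, -0.58, 0.8, 0, 0, 0, 100]
    - [0, -0.58, 0.8, 0, 0, 0, 100]
    - [0, -0.58, 0.8, 0, 0, 0, 100]
    - [0, -0.58, 0.8, 0, 0, 0, 100]
    - [0, -0.58, 0.8, 0, 0, 0, 100]
    - [0, -0.58, 0.8, 0, 0, 0, 100]
    - [0, -0.58, 0.8, 0, 0, 0, 100]
    - [0, -0.58, 0.8, 0, 0, 0, 100]
    - [0, -0.58, 0.8, 0, 0, 0, 100]
    - [0, -0.58, 0.8, 0, 0, 0, 100]

```text
time: 2.97
position: [0.4947, 0.2522, 0.2228]
orientation: [0.7, 0.103, 0.699, -0.103]
wrist_force: [-0.3, 1.0, -0.9]
opening: 0.0869
```

Call:
step_arm:
  increments:
    - [0.8, 0.02, 0, 0, 0, 0, 100]
    - [0.8, 0.02, 0, 0, 0, 0, 100]
    - [0.8, 0.02, 0, 0, 0, 0, 100]
    - [0.8, 0.02, 0, 0, 0, 0, 100]
    - [0, 0, 0, 0, 0, 0, 100]

```text
time: 3.38
position: [0.4923, 0.2539, 0.139]
orientation: [0.698, 0.101, 0.702, -0.105]
wrist_force: [-0.5, 0.7, -0.1]
opening: 0.0872
```

Run:
```python
from h import *
d=capture('scene');t=capture('top');p=sensors.state()['position'];print(p)
for k in(d,t):
    for z in (.0,): 
        u=proj(k,p)[0]; cv2.circle(k['image'],(int(u[0]),int(u[1])),1,(255,255,0),-1)
        u=proj(k,[p[0],p[1],.125])[0]; cv2.circle(k['image'],(int(u[0]),int(u[1])),1,(0,255,0),-1)
a=cv2.resize(d['image'][90:220,250:390],(560,520),interpolation=2);cv2.imwrite('pics/d1.png',a)
a=cv2.resize(t['image'][190:320,100:300],(780,507),interpolation=2);cv2.imwrite('pics/d2.png',a)
```

```text
[0.49451264 0.25508429 0.14249522]
```

View pics/d1.png

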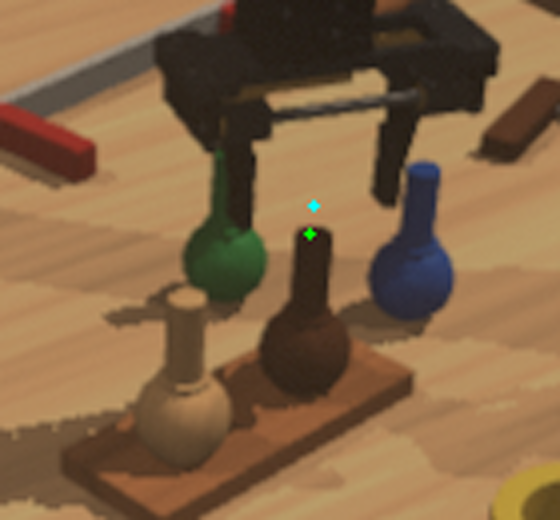

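View pics/d2.png

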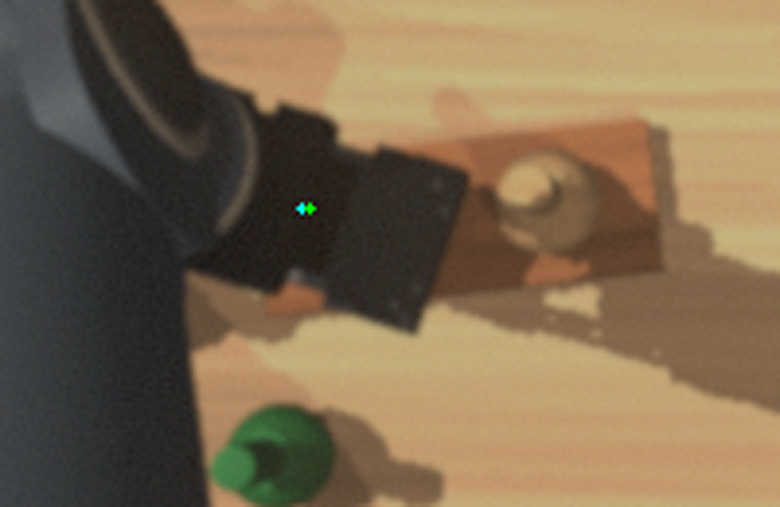

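Call:
step_arm:
  increments:
    - [0.6, 0, 0, 0, 0, 0, 100]
    - [0.6, 0, 0, 0, 0, 0, 100]
    - [0.6, 0, 0, 0, 0, 0, 100]
    - [0.6, 0, 0, 0, 0, 0, 100]
    - [0, 0, 0, 0, 0, 0, 100]
    - [0, 0, 0, 0, 0, 0, 100]
    - [0, 0, 0, 0, 0, 0, 30]
    - [0, 0, 0, 0, 0, 0, 0]
    - [0, 0, 0, 0, 0, 0, 0]
    - [0, 0, 0, 0, 0, 0, 0]
    - [0, 0, 0, 0, 0, 0, 0]
    - [0, 0, 0, 0, 0, 0, 0]
    - [0, 0, 0, 0, 0, 0, 0]
    - [0, 0, 0, 0, 0, 0, 0]
    - [0, 0, 0, 0, 0, 0, 0]
    - [0, 0, 0, 0, 0, 0, 0]

```text
time: 4.82
position: [0.4946, 0.2551, 0.0825]
orientation: [0.7, 0.103, 0.7, -0.103]
wrist_force: [0.4, 0.2, -0.2]
opening: 0.0283
```

Run:
```python
from h import *
s=sensors.state();print(s['position'],s['wrist_force'],s['opening'])
d=capture('scene')
a=cv2.resize(d['image'][90:220,250:390],(560,520),interpolation=2);cv2.imwrite('pics/e1.png',a)
```

```text
[0.49461946 0.2550982  0.08247343] [ 0.35948255  0.1793982  -0.18203752] 0.028288247345325764
```

View pics/e1.png

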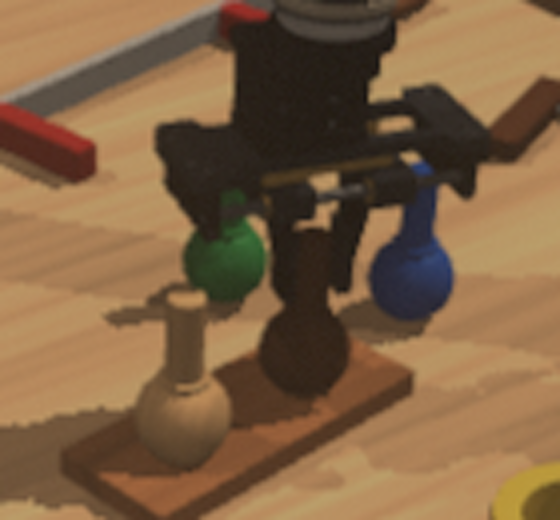

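Call:
step_arm:
  increments:
    - [0, 0, 0, 0, 0, 0, 0]
    - [0, 0, 0, 0, 0, 0, 0]
    - [0, 0, 0, 0, 0, 0, 0]
    - [0, 0, 0, 0, 0, 0, 0]
    - [0, 0, 0, 0, 0, 0, 0]
    - [0, 0, 0, 0, 0, 0, 0]

```text
time: 5.37
position: [0.4946, 0.2549, 0.0825]
orientation: [0.699, 0.103, 0.7, -0.103]
wrist_force: [-0.1, -1.8, 1.4]
opening: 0.0235
```

Call:
step_arm:
  increments:
    - [-0.2, 0, 0, 0, 0, 0, 0]
    - [-0.4, 0, 0, 0, 0, 0, 0]
    - [-0.6, 0, 0, 0, 0, 0, 0]
    - [-0.6, 0, 0, 0, 0, 0, 0]
    - [-0.6, 0, 0, 0, 0, 0, 0]
    - [-0.6, 0, 0, 0, 0, 0, 0]
    - [-0.6, 0, 0, 0, 0, 0, 0]
    - [-0.6, 0, 0, 0, 0, 0, 0]
    - [-0.6, 0, 0, 0, 0, 0, 0]
    - [-0.6, 0, 0, 0, 0, 0, 0]
    - [-0.3, 0, 0, 0, 0, 0, 0]
    - [0, 0, 0, 0, 0, 0, 0]

```text
time: 6.37
position: [0.4957, 0.2559, 0.2275]
orientation: [0.701, 0.104, 0.698, -0.102]
wrist_force: [-0.2, -0.4, -1.9]
opening: 0.0232
```

Run:
```python
from h import *
s=sensors.state();print(s['position'],s['wrist_force'],s['opening'])
d=capture('scene')
a=cv2.resize(d['image'][50:220,240:390],(600,680)[::1],interpolation=2)[:600];cv2.imwrite('pics/f1.png',a)
```

```text
[0.49570383 0.25589896 0.22751483] [-0.15629279 -0.38190413 -1.92413641] 0.023203038458182848
```

View pics/f1.png

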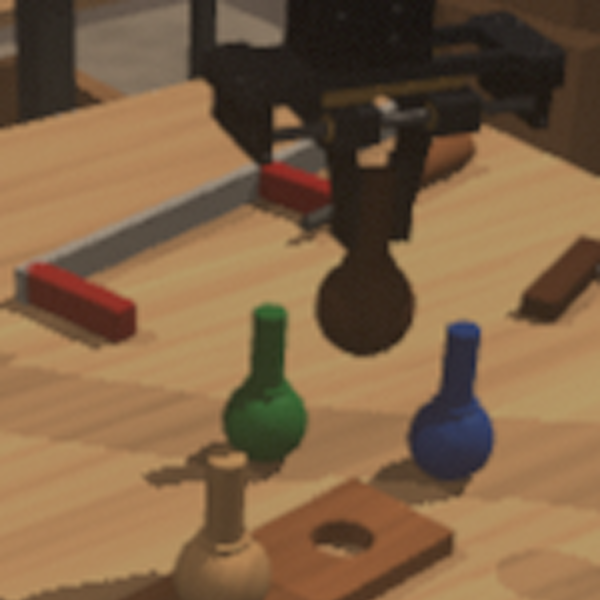

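Call:
step_arm:
  increments:
    - [-0.2, -0.4, 0.14, 0, 0, 0, 0]
    - [-0.2, -0.7, 0.24, 0, 0, 0, 0]
    - [0, -0.9, 0.32, 0, 0, 0, 0]
    - [0, -0.9, 0.32, 0, 0, 0, 0]
    - [0, -0.9, 0.32, 0, 0, 0, 0]
    - [0, -0.9, 0.32, 0, 0, 0, 0]
    - [0, -0.9, 0.32, 0, 0, 0, 0]
    - [0, -0.9, 0.32, 0, 0, 0, 0]
    - [0, -0.9, 0.32, 0, 0, 0, 0]
    - [0, -0.9, 0.32, 0, 0, 0, 0]
    - [0, -0.9, 0.32, 0, 0, 0, 0]
    - [0, -0.9, 0.32, 0, 0, 0, 0]
    - [0, -0.9, 0.32, 0, 0, 0, 0]
    - [0, -0.9, 0.32, 0, 0, 0, 0]
    - [0, -0.9, 0.32, 0, 0, 0, 0]
    - [0, -0.9, 0.32, 0, 0, 0, 0]
    - [0, -0.9, 0.3, 0, 0, 0, 0]
    - [0, -0.7, 0.24, 0, 0, 0, 0]
    - [0, -0.5, 0.18, 0, 0, 0, 0]
    - [0, -0.3, 0.1, 0, 0, 0, 0]

```text
time: 8.08
position: [0.513, -0.174, 0.2343]
orientation: [0.699, 0.104, 0.7, -0.105]
wrist_force: [-0.7, 0.4, -0.6]
opening: 0.0234
```

Call:
step_arm:
  increments:
    - [0, -0.3, 0.1, 0, 0, 0, 0]
    - [0, 0, 0, 0, 0, 0, 0]
    - [0, 0, 0, 0, 0, 0, 0]

```text
time: 8.33
position: [0.5144, -0.1788, 0.2347]
orientation: [0.699, 0.103, 0.7, -0.103]
wrist_force: [-0.3, 0.2, -0.2]
opening: 0.0237
```

Run:
```python
from h import *
s=sensors.state();print(s['position'],s['wrist_force'],s['opening'],s['joint_positions'])
for c in('scene','top'):
    d=capture(c); p=s['position']
    print(c,[(r['position'],r['confidence']) for r in search_frame(c,'ring_top')],[(r['position'],r['confidence']) for r in search_frame(c,'walnut_finial')])
    for q in([p[0],p[1],.09],p):
        u=proj(d,q)[0]; cv2.circle(d['image'],(int(u[0]),int(u[1])),1,(255,255,0),-1)
    m=finial(d,p-[0,0,.0425]); cv2.drawContours(d['image'],cv2.findContours(m,1,2)[0],-1,(0,255,0),1)
    u=proj(d,[.514,-.178,.13])[0].astype(int)
    a=cv2.resize(d['image'][max(0,u[1]-75):u[1]+75,u[0]-75:u[0]+75],(600,600),interpolation=2);cv2.imwrite(f'pics/g_{c}.png',a)
```

```text
[ 0.51438362 -0.17880018  0.23467553] [-0.32309612  0.17628004 -0.17683421] 0.0236615460830746 [-0.07140008  0.25077984  0.39891186  1.84843817 -0.11086726  1.06492885
  1.64825716]
scene [([0.5203, -0.1826, 0.0903], 0.64), ([0.5221, 0.1335, 0.0626], 0.3)] [([0.4703, 0.3715, 0.0509], 0.93), ([0.3755, 0.2824, 0.055], 0.71), ([0.531, -0.1826, 0.2108], 0.58)]
top [([0.4955, -0.1607, 0.0894], 0.73)] [([0.3662, 0.2788, 0.0554], 0.88), ([0.4951, -0.1692, 0.2082], 0.76), ([0.4533, 0.3772, 0.0507], 0.6)]
```

View pics/g_scene.png

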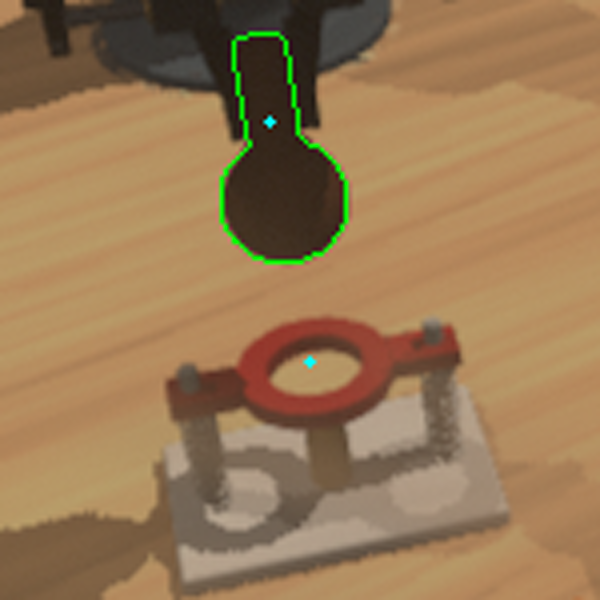

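View pics/g_top.png

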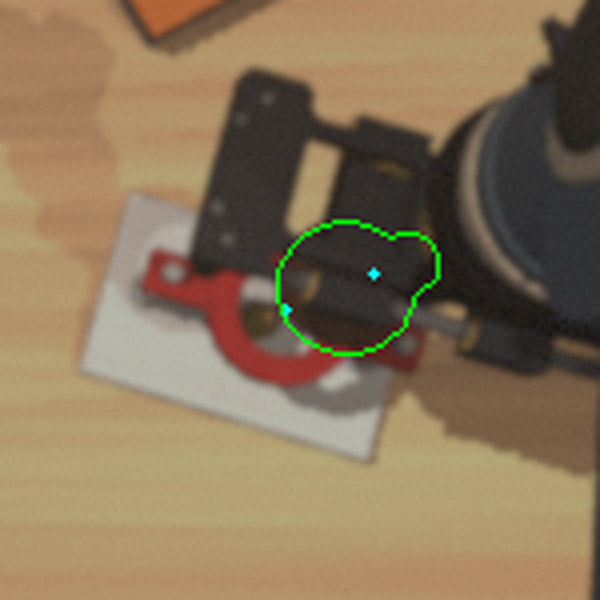

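Call:
step_arm:
  increments:
    - [0.5, 0.02, 0.08, 0, 0, 0, 0]
    - [0.6, 0, 0, 0, 0, 0, 0]
    - [0.6, 0, 0, 0, 0, 0, 0]
    - [0.6, 0, 0, 0, 0, 0, 0]
    - [0.5, 0, 0, 0, 0, 0, 0]
    - [0.3, 0, 0, 0, 0, 0, 0]
    - [0, 0, 0, 0, 0, 0, 0]
    - [0, 0, 0, 0, 0, 0, 0]

```text
time: 9.3
position: [0.5168, -0.1791, 0.1576]
orientation: [0.699, 0.103, 0.7, -0.103]
wrist_force: [0.0, -0.1, -0.7]
opening: 0.0235
```

```bash
cat > look.py <<'E'
from h import *
import sys
s=sensors.state();print(s['position'],s['wrist_force'],s['wrist_torque'],s['opening'])
d=capture('scene'); u=proj(d,[.514,-.178,.11])[0].astype(int)
a=cv2.resize(d['image'][u[1]-60:u[1]+60,u[0]-60:u[0]+60],(600,600),interpolation=2);cv2.imwrite(sys.argv[1],a)
E
python3 look.py pics/i1.png
```

```text
[ 0.51683715 -0.1791002   0.15757065] [ 0.01146408 -0.14811802 -0.73738261] [ 0.00036723 -0.00158904 -0.00867572] 0.023454543713845977
```

View pics/i1.png

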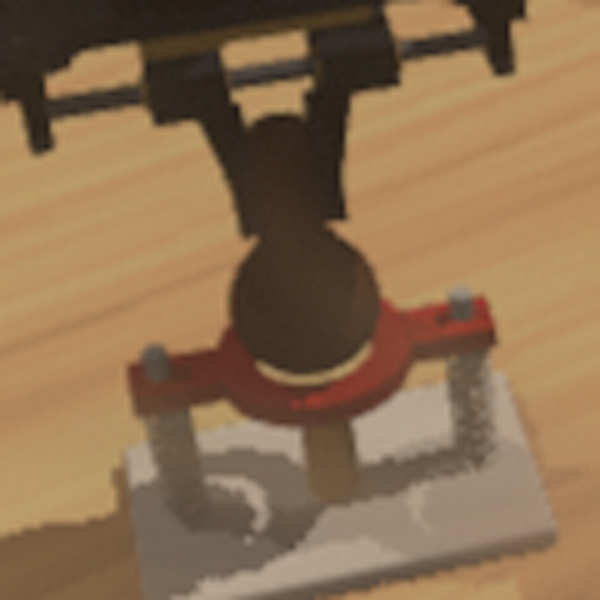

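Call:
step_arm:
  increments:
    - [0.1, 0.06, -0.02, 0, 0, 0, 0]
    - [0.1, 0, 0, 0, 0, 0, 0]
    - [0.1, 0, 0, 0, 0, 0, 0]
    - [0, 0, 0, 0, 0, 0, 0]
    - [0, 0, 0, 0, 0, 0, 0]

```text
time: 9.77
position: [0.5166, -0.1777, 0.1503]
orientation: [0.699, 0.103, 0.7, -0.103]
wrist_force: [-2.6, 0.4, 2.7]
opening: 0.0232
```

```bash
python3 look.py pics/i2.png
```

```text
[ 0.51655936 -0.17766817  0.15029242] [-2.56185295  0.3946527   2.68322033] [ 0.09005039  0.34978506 -0.03463425] 0.023183530171644182
```

View pics/i2.png

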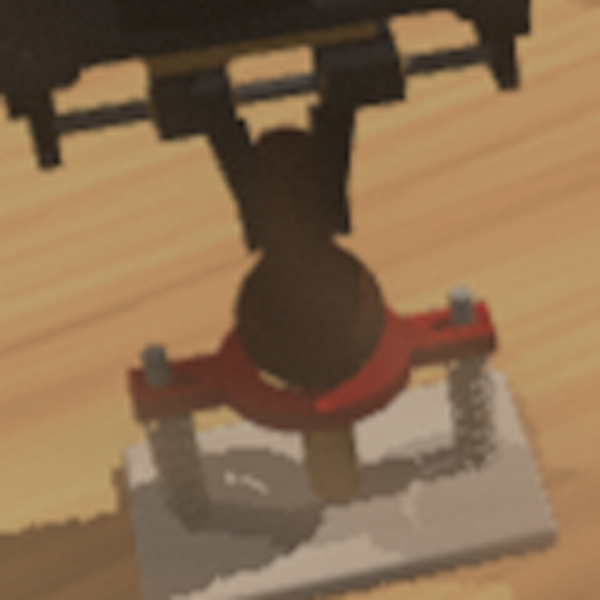

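Call:
step_arm:
  increments:
    - [-0.05, 0, 0, 0, 0, 0, 0]
    - [0, -0.02, -0.08, 0, 0, 0, 0]
    - [0, 0, 0, 0, 0, 0, 0]
    - [0.05, 0, 0, 0, 0, 0, 0]
    - [0, 0, 0, 0, 0, 0, 0]
    - [0, 0, 0, 0, 0, 0, 0]

```text
time: 10.32
position: [0.5144, -0.1776, 0.1499]
orientation: [0.699, 0.103, 0.7, -0.103]
wrist_force: [-1.0, 0.2, 2.4]
opening: 0.0229
```

Call:
step_arm:
  increments:
    - [0, -0.01, -0.03, 0, 0, 0, 0]
    - [0.1, 0, 0, 0, 0, 0, 0]
    - [0.1, 0, 0, 0, 0, 0, 0]
    - [0.1, 0, 0, 0, 0, 0, 0]
    - [0, 0, 0, 0, 0, 0, 0]
    - [0, 0, 0, 0, 0, 0, 0]

```text
time: 10.82
position: [0.514, -0.1776, 0.1426]
orientation: [0.7, 0.103, 0.7, -0.103]
wrist_force: [-1.0, 0.7, 4.6]
opening: 0.023
```

```bash
python3 look.py pics/i3.png
```

```text
[ 0.51395414 -0.17758332  0.14255765] [-0.98348176  0.74314537  4.55510795] [0.12483945 0.36076193 0.04670723] 0.02302080431483618
```

View pics/i3.png

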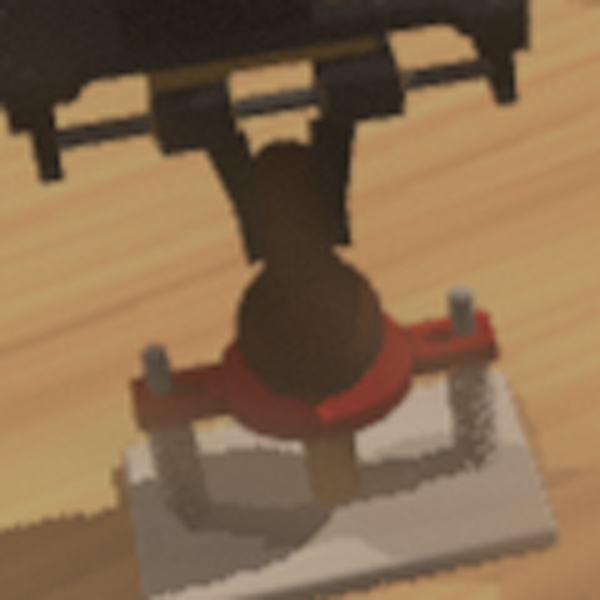

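Call:
step_arm:
  increments:
    - [0.1, 0, 0, 0, 0, 0, 0]
    - [0.1, 0, 0, 0, 0, 0, 0]
    - [0.1, 0, 0, 0, 0, 0, 0]
    - [0.1, 0, 0, 0, 0, 0, 0]
    - [0.08, 0, 0, 0, 0, 0, 0]
    - [0, 0, 0, 0, 0, 0, 0]
    - [0, 0, 0, 0, 0, 0, 0]

```text
time: 11.45
position: [0.514, -0.1777, 0.1312]
orientation: [0.7, 0.103, 0.699, -0.103]
wrist_force: [-2.8, 0.3, 9.3]
opening: 0.0234
```

Call:
step_arm:
  increments:
    - [0.06, 0, 0, 0, 0, 0, 0]
    - [0, 0, 0, 0, 0, 0, 0]
    - [0, 0, 0, 0, 0, 0, 0]

```text
time: 11.7
position: [0.514, -0.1777, 0.13]
orientation: [0.7, 0.103, 0.699, -0.103]
wrist_force: [-3.0, 0.2, 10.6]
opening: 0.0232
```

Call:
step_arm:
  increments:
    - [0.04, 0, 0, 0, 0, 0, 0]
    - [0, 0, 0, 0, 0, 0, 0]
    - [0, 0, 0, 0, 0, 0, 0]

```text
time: 11.95
position: [0.5142, -0.1777, 0.1299]
orientation: [0.7, 0.103, 0.699, -0.103]
wrist_force: [-5.5, 2.4, 15.4]
opening: 0.0235
```

```bash
python3 look.py pics/i4.png
```

```text
[ 0.51419591 -0.17772076  0.12986504] [-5.49745719  2.42179643 15.40445486] [ 0.42214211  1.23305199 -0.02693517] 0.02347277144745235
```

View pics/i4.png

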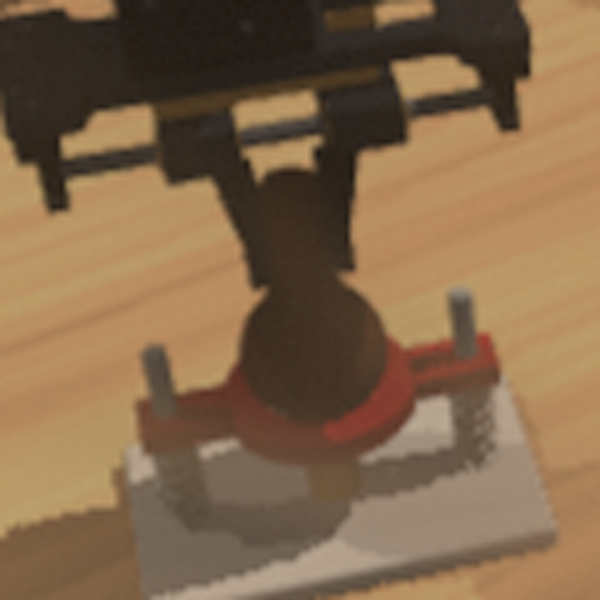

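Call:
step_arm:
  increments:
    - [0, -0.01, -0.04, 0, 0, 0, 0]
    - [0, 0, 0, 0, 0, 0, 0]
    - [0, 0, 0, 0, 0, 0, 0]

```text
time: 12.25
position: [0.5139, -0.1777, 0.1299]
orientation: [0.7, 0.103, 0.699, -0.103]
wrist_force: [-2.5, 1.8, 13.8]
opening: 0.0233
```

Call:
step_arm:
  increments:
    - [0.03, 0, 0, 0, 0, 0, 0]
    - [0, 0, 0, 0, 0, 0, 0]
    - [0, 0, 0, 0, 0, 0, 0]

```text
time: 12.5
position: [0.514, -0.1778, 0.1298]
orientation: [0.701, 0.104, 0.699, -0.103]
wrist_force: [-5.1, 2.7, 18.9]
opening: 0.0236
```

Call:
step_arm:
  increments:
    - [0, -0.01, -0.04, 0, 0, 0, 0]
    - [0, 0, 0, 0, 0, 0, 0]
    - [0, 0, 0, 0, 0, 0, 0]
    - [0, 0, 0, 0, 0, 0, 0]

```text
time: 12.83
position: [0.5138, -0.1777, 0.1298]
orientation: [0.701, 0.103, 0.698, -0.103]
wrist_force: [-2.6, 1.9, 17.1]
opening: 0.0235
```

Run:
```python
from h import *
s=sensors.state();print(s['time'],s['position'],s['wrist_force'],s['opening'])
d=capture('scene'); p=np.array([.5112,-.176,.07])
print([(r['position'],r['confidence']) for r in search_frame('scene','ring_top')])
im=d['image']
for z,col in((.07,(0,255,0)),(.09,(255,0,0))):
    for g in(1,-1): # lug outer top-edge line
        c,sn=np.cos(-.28),np.sin(-.28); Rz=np.array([[c,-sn,0],[sn,c,0],[0,0,1]])
        q=np.array([[x,g*y,0] for x,y in((-.009,.04),(-.009,.0735),(.009,.0735),(.009,.04))])@Rz.T+[p[0],p[1],z]
        cv2.polylines(im,[proj(d,q).round().astype(int)],True,col,1)
m=finial(d,s['position']-[0,0,.0425]); cv2.drawContours(im,cv2.findContours(m,1,2)[0],-1,(0,255,255),1)
u=proj(d,[.514,-.178,.11])[0].astype(int)
cv2.imwrite('pics/k.png',cv2.resize(im[u[1]-60:u[1]+60,u[0]-60:u[0]+60],(600,600),interpolation=0))
cv2.imwrite('pics/k2.png',d['image'])
```

```text
12.8333 [ 0.51378922 -0.17772249  0.1297992 ] [-2.61560966  1.89578684 17.12536317] 0.02347676049436879
[([0.5326, -0.1893, 0.0133], 0.24)]
```

View pics/k.png

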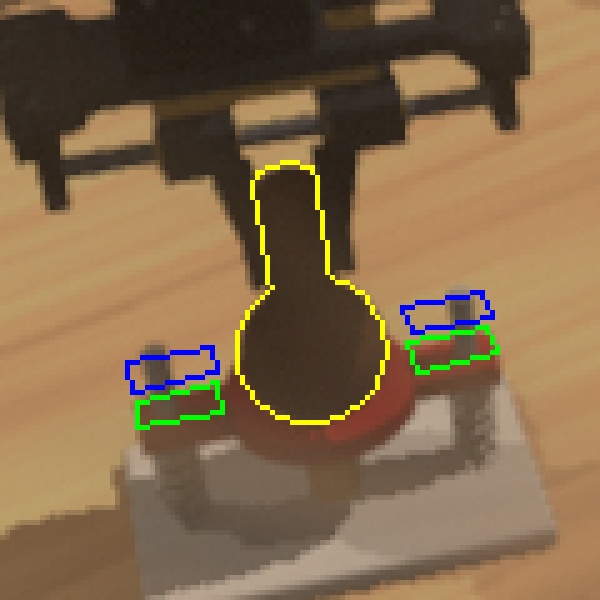

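View pics/k2.png

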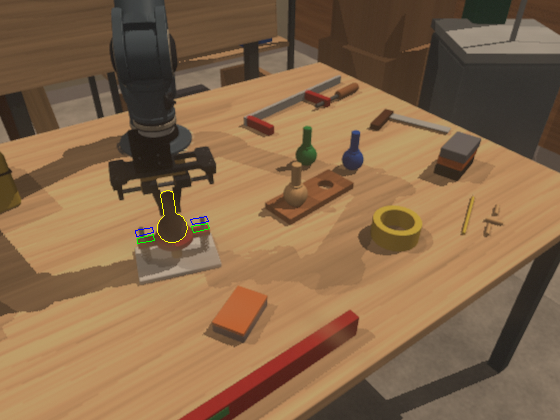

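```bash
python3 -c "
from plant import order,sensors
s=sensors.state();print(s['wrist_force'],s['position']);print(order.close_job())"
```

```text
[-2.85763404  2.0850162  16.54460723] [ 0.51379468 -0.17773068  0.12980634]
the job is handed in; nothing more can be done
None
```

The walnut finial is seated ball-down in the red ring, spigot upright. I handed the job in at about 12.9 s with the gripper still holding it down.

**What I did:** I gripped the walnut finial by its spigot, lifted it out of the board and carried it over the pale one. I set it in the ring and pushed down through the grip, correcting about 4 mm sideways as I felt the contact.

**Bottom of travel:**
- The tool stopped at z = 0.1298 m, about 20 mm below first contact.
- Commanding further down raised the force from about 11 N to 17–19 N without moving it, so the ring is on its stop.
- In the scene picture the ring's lugs matched the fully pressed outline. The finial matched its expected outline in the grip, and the opening stayed at 23.5 mm.
- The last push was about 17 N down.

**Other objects:** The pale finial, sanding block, tape roll and the blue and green look-alikes appear unmoved in the last scene picture.

**What disagreed or failed:**
- The two cameras differed by 3–7 mm on positions. I used a compromise and then the contact forces.
- A side force of about 3 N remained at the end.
- In the last picture the network gave no usable ring position (confidence 0.24, at table height), so the bottom check rests on force, height and my outline overlay.

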